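Load the resistor bath in reverse order

ROBOT

A 6-joint arm with a two-finger parallel gripper is mounted at the origin on the work surface. World frame = base frame: x ahead of the robot, y to its left, z up, the work surface at z = 0. Lengths are in mm, angles in rad, forces in N, time in s.
With the tool pointing down it reaches from about 300 to 775 mm from the base axis. Payload 14.6 kg.
Tool frame: the origin (TCP) lies at the very end of the fingers, on their centre line; the grasp point (between the pads) lies 19 mm behind it; z points along the fingers, y is the direction in which the jaws open and shut (so a half turn about z gives the same grasp; the last joint's range is limited). The gripper opens to 94 mm and grips with 3 to 60 N. Pads are 16 mm wide; open, the fingers measure 119 mm over their backs; the gripper's body (75 mm by 177 mm) begins 78 mm behind the grasp point.
Start: joints at [-1.271, 0.3, 1.521, -0, 1.321, -0.067], TCP at [197.239, -513.406, 205.446] pointing down, gripper open.
Joint ranges: [-3.03, 3.03], [-0.79, 2.21], [0.23, 2.52], [-1.04, 4.18], [0, 3.07], [-2.55, 2.55]. Speed limits (rad/s): [2.22, 2.22, 2.57, 3.14, 3.14, 3.14].

INTERFACE

Orientations are given as [roll, pitch, yaw] about the fixed x, y, z axes, in that order (R = Rz(yaw) Ry(pitch) Rx(roll)).
In Python, from cell import manip gives the robot as it stands.
- The arm moves only by the shell command python3 -m inch 'ROWS' [FORCE]. ROWS is a JSON object of lists of equal length, an entry for each row: "grip": the opening, from -1 (shut) to 1 (fully open), so that 0 is half open; "travel": the shift along the world's x, y, z in cm, a list of three; "turn": the turn, a rotation vector about the world's x, y, z in degrees, a list of three. A call has 1 to 10 rows; each row is the pose to reach, as a shift and turn from the pose measured when the call began; what a row does not reach only later rows make up. A row lasts 1/8 s, in which the tool goes at most 62.5 mm and 10.7 degrees, less where a joint would pass 70% of its speed; a pose out of reach is approached as far as the arm can. A call with a gripper value outside its range is refused whole. The fingers move at their own pace and stop on an object; FORCE is the grip in N (left out, the last holds). Time passes only in rows, so rows that repeat a pose let the fingers close. It gives the time, the measured TCP pose, the force and the opening at its end, in the units of the state.
- manip.read_state(): the state, without advancing time (a new reading comes with each control period).
- manip.camera(name): name is "scene" or "top" or "wrist"; returns (picture, depth): 400x640x3 uint8, red, green, blue; 400x640 float32, mm along the optical axis (not along the pixel's ray), 0 where there is no reading.
- manip.calibration(name): a dict with "fx", "fy", "cx", "cy" (pixels), "world_from_camera" (4x4, takes a point from camera to world coordinates). Camera axes: x right, y up, looking along -z (the intrinsics and any distortion apply to the point x, -y, -z); pixel columns grow to the right and rows downward; lengths in mm; the calibration is good to about 2 mm. A picture is of the moment at which its call begins: read the wrist's pose just before it. calibration takes no time and is no camera call; for the wrist camera it gives the pose at the moment of the call.
- manip.sign_off(): hands the job in, once; it reports no verdict.
Trained networks look in the newest picture that a camera, given by its name, has taken for a name from the list of things; names that differ only in an ending like _2 or _b are one class to them, and where a whole thing is asked for, a point or a joint stands for the part that bears it (a point fixed in the world has none). Each returns a list of dicts, best first, with "p" (0 to 1); they miss things now and then, are a little off and sometimes report something else, mostly with a low value. They report only what shows in the picture. A call takes as long as a camera call.
- manip.look_for(camera, label): "bbox" ([left, top, right, bottom] in pixels, round what is visible of it).
The state is a dict: "clock": time; "joints": joint angles; "qd": joint speeds; "effort": joint torques, N m; "eef_pos": TCP position; "eef_rot": TCP orientation; "wrist_force": force on the tool from outside, world axes, zero at the start; "moment": the same for the moment, N m; "finger_gap": finger opening in mm.
Only numpy, scipy, OpenCV 4.12 (cv2) and the standard library are available. Lean on these libraries where they do the work, as an engineer would, in place of code of your own. Each camera call takes 0.05 s, during which the arm holds its last target.

TASK

Move the four standard resistors from the dark steel storage tray to the yellow bath rack in reverse order: as seen from the robot, the one that stands leftmost in the tray goes into the rightmost bay, the next one into the bay beside it, and so on, so that the row ends up mirrored. Keep them upright, set each one down gently centred on the dark ring of its bay, and leave all four standing there.

Things in the scene. Friction and masses are not known exactly. Their poses are not given: they have to be found in the camera images.
- resistor_red: Standard resistor, 0.35 kg: upright steel can 54 mm wide, 60 high; red lid 57 wide, from 60 to 70 mm; black central lifting knob to grip it by, 22 mm in diameter, from 70 to 114 mm. Two terminals on the lid, 20 mm off the axis on its own +y and -y sides, tops at 79 mm: fingers go on the +x and -x sides of the knob. Origin: centre of underside, z up the axis.
- resistor_blue: Standard resistor, 0.35 kg: upright steel can 54 mm wide, 60 high; blue lid 57 wide, from 60 to 70 mm; black central lifting knob to grip it by, 22 mm in diameter, from 70 to 114 mm. Two terminals on the lid, 20 mm off the axis on its own +y and -y sides, tops at 79 mm: fingers go on the +x and -x sides of the knob. Origin: centre of underside, z up the axis.
- resistor_green: Standard resistor, 0.35 kg: upright steel can 54 mm wide, 60 high; green lid 57 wide, from 60 to 70 mm; black central lifting knob to grip it by, 22 mm in diameter, from 70 to 114 mm. Two terminals on the lid, 20 mm off the axis on its own +y and -y sides, tops at 79 mm: fingers go on the +x and -x sides of the knob. Origin: centre of underside, z up the axis.
- resistor_white: Standard resistor, 0.35 kg: upright steel can 54 mm wide, 60 high; white lid 57 wide, from 60 to 70 mm; black central lifting knob to grip it by, 22 mm in diameter, from 70 to 114 mm. Two terminals on the lid, 20 mm off the axis on its own +y and -y sides, tops at 79 mm: fingers go on the +x and -x sides of the knob. Origin: centre of underside, z up the axis.
- tile_red: Flat red square tile, 74 x 74 x 4 mm, fixed in the tray. The resistor with the red lid starts on it, within 2 mm of its centre; the tile stays and shows where that resistor came from. Origin: centre of the underside. Axes parallel to the tray's.
- tile_blue: Flat blue square tile, 74 x 74 x 4 mm, fixed in the tray. The resistor with the blue lid starts on it, within 2 mm of its centre; the tile stays and shows where that resistor came from. Origin: centre of the underside. Axes parallel to the tray's.
- tile_green: Flat green square tile, 74 x 74 x 4 mm, fixed in the tray. The resistor with the green lid starts on it, within 2 mm of its centre; the tile stays and shows where that resistor came from. Origin: centre of the underside. Axes parallel to the tray's.
- tile_white: Flat white square tile, 74 x 74 x 4 mm, fixed in the tray. The resistor with the white lid starts on it, within 2 mm of its centre; the tile stays and shows where that resistor came from. Origin: centre of the underside. Axes parallel to the tray's.
- tray: Fixed dark steel storage tray, 96 x 370 mm (x, y), floor 12 mm and lip 18 mm above the table. Four coloured tiles in a row along y: centres at y = -127.5, -42.5, 42.5, 127.5 mm, x = 0; which colour is where changes. Origin: centre of underside; +y is its left end as the robot sees it. The tray may be nearer to or farther from the robot than the rack.
- bath: Fixed bath rack: grey frame 116 x 420 mm (x, y), 33 high, yellow plate with top at 25 mm. Four bays, dark rings 64 mm wide, centres at y = -127.5, -42.5, 42.5, 127.5 mm, x = 0. Steel fins 3 mm thick, tops at 45 mm, between bays at y = -85, 0, 85. Thin probe 102 high on the frame at y = 195. Origin: centre of underside; +y is its left end as the robot sees it.

How it is judged:
By the outcome, as a careful person would: the job done as asked, in the order asked, and still so for the second after the job is handed in, with the robot touching nothing.
It also fails if it takes over 118 s, if anything falls off the work surface, if the arm or the gripper's body presses on something with over 40 N, if the wrist force passes 120 N, or if a joint passes its speed limit or range.

## Working session

There is one attempt and no reset: what is moved stays moved. The work goes in short steps, Python scripts to look and compute and a shell command to move; the robot and the scene stay as the last step left them, time stands still between calls to the robot, and variables do not carry over. Pictures are saved under pics/ and viewed, and the job is handed in when it is done.

```bash
ls; mkdir -p pics
python3 - <<'E'
from cell import manip
import cv2
print(manip.read_state())
for n in ["scene","top"]:
    im,d=manip.camera(n); cv2.imwrite(f"pics/{n}0.png",im[:,:,::-1])
    print(n,manip.calibration(n))
E
```

```text
pics
{'clock': 0.0, 'joints': array([-1.27061442e+00,  3.00480911e-01,  1.52156199e+00,  2.07813480e-05,
        1.32068410e+00, -6.66199709e-02]), 'qd': array([-0.00014463, -0.00016652,  0.00150219, -0.00133229,  0.00094108,
       -0.00061966]), 'effort': array([ 1.34010730e-03, -5.31801724e+01, -3.52733302e+01,  7.09013594e-02,
        2.43357383e-02, -5.32563092e-05]), 'eef_pos': array([ 197.16536648, -513.17654607,  204.88901806]), 'eef_rot': array([-3.14046216e+00, -9.55989167e-05,  3.66796669e-01]), 'wrist_force': array([ 0.21950726, -0.10108812, -0.00275443]), 'moment': array([ 0.01277861, -0.013725  ,  0.02363302]), 'finger_gap': 93.80773783981432}
scene {'fx': 500.7136507028655, 'fy': 500.7136507028655, 'cx': 325.87760583896426, 'cy': 204.68413716867073, 'world_from_camera': array([[ 4.62469868e-01, -5.90532744e-01,  6.61356711e-01,
         1.17081545e+03],
       [ 8.86546684e-01,  3.18519749e-01, -3.35529651e-01,
        -3.42095625e+02],
       [-1.25139286e-02,  7.41495952e-01,  6.70840632e-01,
         6.98021892e+02],
       [ 0.00000000e+00,  0.00000000e+00,  0.00000000e+00,
         1.00000000e+00]])}
top {'fx': 367.57383845785387, 'fy': 367.57383845785387, 'cx': 322.92622371027124, 'cy': 198.82329045531793, 'world_from_camera': array([[ 7.34279503e-03,  9.84443368e-01, -1.75548677e-01,
         4.42486466e+02],
       [-9.99291614e-01,  7.43969142e-04, -3.76260198e-02,
        -3.75729498e+01],
       [-3.69100829e-02,  1.75700601e-01,  9.83751465e-01,
         6.90539937e+02],
       [ 0.00000000e+00,  0.00000000e+00,  0.00000000e+00,
         1.00000000e+00]])}
```

View pics/top0.png

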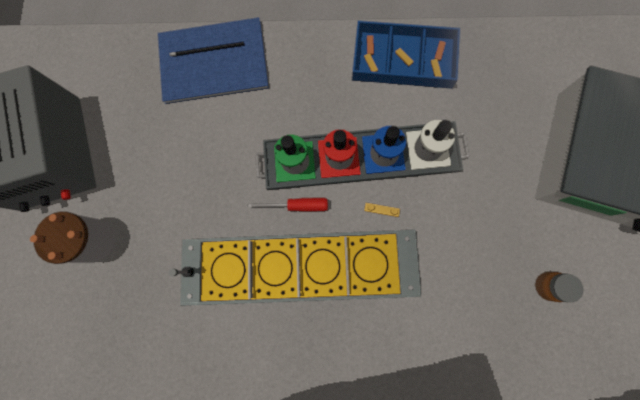

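View pics/scene0.png

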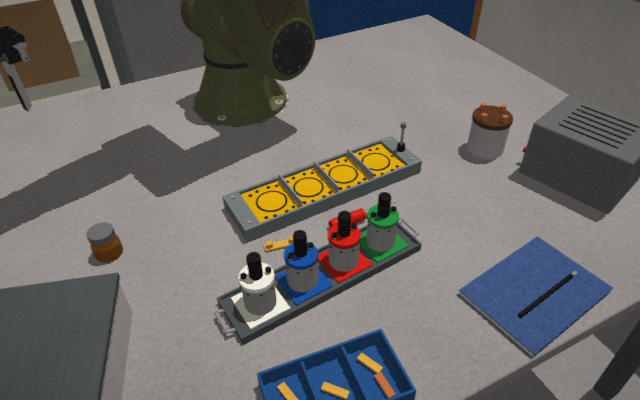

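The top view shows the tray at (365,155) with green (290,150), red (340,148), blue (390,145) and white (437,135) from left to right. The rack is at (300,268), nearer the robot, with its probe at the left end (187,271). Next I'll measure from the depth images.

```bash
cat > h.py <<'E'
from cell import manip
import numpy as np, cv2
def cloud(d,c):
    h,w=d.shape; u,v=np.meshgrid(np.arange(w),np.arange(h))
    x=(u-c['cx'])/c['fx']*d; y=(v-c['cy'])/c['fy']*d
    P=np.stack([x,-y,-d,np.ones_like(d)],-1)@c['world_from_camera'].T
    P=P[...,:3]; P[d<=0]=np.nan; return P
def hsv(im): return cv2.cvtColor(im,cv2.COLOR_RGB2HSV)
E
python3 - <<'E'
from h import *
for n in ["top","scene"]:
    c=manip.calibration(n); im,d=manip.camera(n); P=cloud(d,c); H=hsv(im)
    np.savez(f"{n}0.npz",im=im,d=d,P=P)
    print(n,"table z",np.nanmedian(P[...,2]))
    m=(H[...,0]>18)&(H[...,0]<32)&(H[...,1]>150)&(P[...,2]>15)&(P[...,2]<35)
    q=P[m]; r=cv2.minAreaRect(q[:,:2].astype(np.float32)); print(" rack",r,np.median(q[:,2]),len(q))
    for col in ["red","blue","green","white"]:
        for b in manip.look_for(n,"resistor_"+col)[:2]: print(col,b)
        b=manip.look_for(n,"resistor_"+col)[0]["bbox"]; l,t,rr,bb=[int(x) for x in b]
        s=(slice(max(t-4,0),bb+4),slice(l-4,rr+4)); Q=P[s]; k=Q[(Q[...,2]>124)&(Q[...,2]<140)]
        if len(k): print("   knob top mean",k.mean(0).round(1),"mid",((k.min(0)+k.max(0))/2).round(1),np.ptp(k,axis=0).round(1),len(k))
    for t in ["tray","bath"]: print(t,manip.look_for(n,t)[:2])
E
```

```text
top table z 1.1653748941157573
 rack ((616.2074584960938, 35.31358337402344), (460.39508056640625, 359.5408935546875), 2.692108631134033) 25.96108667884556 10834
red {'bbox': [323.8, 128.5, 355.2, 169.5], 'p': 0.96}
   knob top mean [644.7 -41.2 130.2] mid [645.8 -41.1 128.8] [20.8 19.2  8.9] 144Traceback (most recent call last):
  File "<stdin>", line 10, in <module>
IndexError: list index out of range
```

Run:
```python
from h import *
n="scene"; c=manip.calibration(n); im,d=manip.camera(n); np.savez("scene0.npz",im=im,d=d,P=cloud(d,c))
boxes={"top":{"red":(315,122,362,172),"blue":(368,118,412,172),"green":(270,128,318,180),"white":(413,113,462,165)},
"scene":{"red":(322,205,366,278),"blue":(277,225,324,305),"green":(362,188,402,255),"white":(230,248,280,318)}}
for n in ["top","scene"]:
    z=np.load(n+"0.npz"); P=z["P"]; im=z["im"]; H=hsv(im)
    print(n,"table z",np.nanmedian(P[...,2]))
    m=(H[...,0]>18)&(H[...,0]<32)&(H[...,1]>150)&(P[...,2]>15)&(P[...,2]<35)
    k,lab,st,ce=cv2.connectedComponentsWithStats(cv2.morphologyEx(m.astype(np.uint8),cv2.MORPH_CLOSE,np.ones((7,7))))
    i=1+np.argmax(st[1:,4]); q=P[(lab==i)&m]; print(" rack",cv2.minAreaRect(q[:,:2].astype(np.float32)),np.median(q[:,2]),len(q))
    for col,(l,t,r,b) in boxes[n].items():
        Q=P[t:b,l:r].reshape(-1,3); k=Q[(Q[:,2]>127)&(Q[:,2]<136)]; kk=Q[(Q[:,2]>100)&(Q[:,2]<136)]
        print(col,"top mean",k.mean(0).round(1),"mid",((k.min(0)+k.max(0))/2).round(1),np.ptp(k,axis=0).round(1),len(k))
    cr=[cv2.resize(im[t:b,l:r],(380,290) if n=="top" else (300,560),interpolation=cv2.INTER_CUBIC) for (l,t,r,b) in boxes[n].values()]
    out=np.vstack([np.hstack(cr[:2]),np.hstack(cr[2:])]) if n=="top" else cv2.resize(np.hstack(cr),(790,400))
    cv2.imwrite(f"pics/crop_{n}.png",out[:,:,::-1])
    # tray fit: tiles
```

```text
top table z 1.1653748941157573
 rack ((437.82928466796875, 30.834121704101562), (103.61170196533203, 351.7335205078125), 2.692108631134033) 25.973742394796318 10772
red top mean [645.1 -41.1 130.4] mid [645.8 -41.1 130.2] [20.8 19.2  6. ] 136
blue top mean [ 650.9 -125.8  130.5] mid [ 651.8 -126.   130. ] [21.7 20.7  5.6] 143
green top mean [636.3  43.1 130.3] mid [637.1  43.1 130.1] [20.7 20.7  6.2] 139
white top mean [ 660.4 -208.   130.6] mid [ 661.2 -208.2  130. ] [21.1 21.   5.7] 148
scene table z 1.2095042425693237
 rack ((437.9635009765625, 31.30035400390625), (109.06311798095703, 350.945556640625), 2.746432065963745) 25.933955941456134 3991
red top mean [647.8 -43.9 130.2] mid [647.2 -43.6 130. ] [21.1 21.9  5.7] 105
blue top mean [ 653.9 -128.7  130. ] mid [ 653.  -128.3  129.9] [21.8 21.3  5.5] 119
green top mean [638.7  40.2 130.1] mid [638.7  40.9 130.3] [21.3 20.5  5.5] 93
white top mean [ 663.3 -211.1  130.3] mid [ 661.6 -211.1  130. ] [21.7 20.7  5.9] 130
```

Run:
```python
from h import *
im,d=manip.camera("wrist"); cv2.imwrite("pics/w0.png",im[:,:,::-1]); c=manip.calibration("wrist"); print(c); print(manip.read_state()["eef_pos"])
```

```text
{'fx': 320.77363112505407, 'fy': 320.77363112505407, 'cx': 316.4244361271103, 'cy': 195.1744495417544, 'world_from_camera': array([[ 3.58308765e-01,  9.01359165e-01,  2.43241618e-01,
         2.68308292e+02],
       [-9.33603137e-01,  3.45902991e-01,  9.34681981e-02,
        -4.86108339e+02],
       [ 1.10413871e-04, -2.60581612e-01,  9.65451817e-01,
         3.84803759e+02],
       [ 0.00000000e+00,  0.00000000e+00,  0.00000000e+00,
         1.00000000e+00]])}
[ 197.21466635 -513.39224851  205.38968167]
```

View pics/crop_top.png

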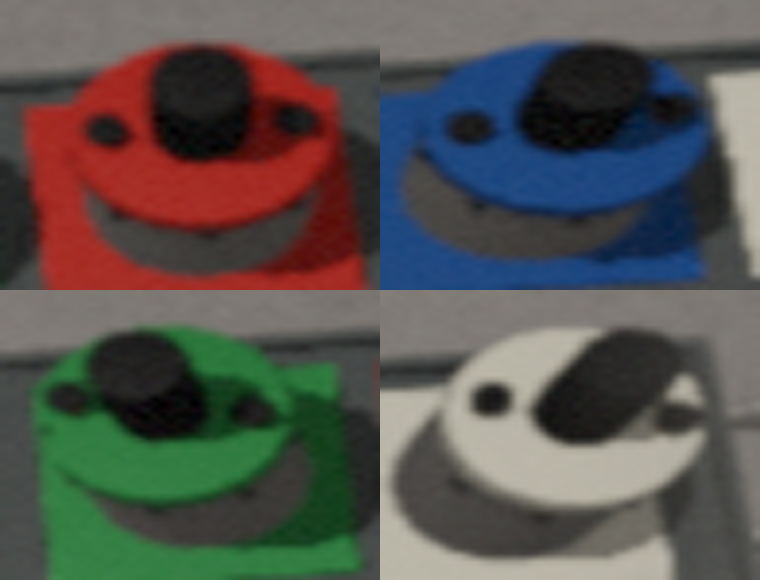

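View pics/crop_scene.png

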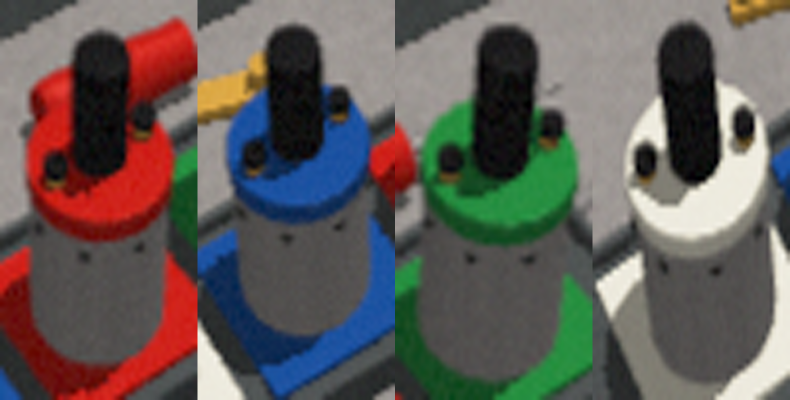

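Run:
```python
from h import *
from scipy.optimize import least_squares
def onplane(u,v,c,z):
    M=c['world_from_camera']; r=np.stack([(u-c['cx'])/c['fx'],-(v-c['cy'])/c['fy'],-np.ones(len(u))],-1)@M[:3,:3].T
    o=M[:3,3]; return o+r*((z-o[2])/r[:,2])[:,None]
th=np.radians(2.7); cen=np.array([438,31.])
for n in ["top","scene"]:
    z=np.load(n+"0.npz"); c=manip.calibration(n); H=hsv(z["im"]); P=z["P"]
    g=H[...,2].astype(float)
    v,u=np.nonzero((g<95)&(P[...,2]>18)&(P[...,2]<32)); X=onplane(u.astype(float),v.astype(float),c,25)[:,:2]
    C=[]
    for y in (127.5,42.5,-42.5,-127.5):
        p=cen+y*np.array([-np.sin(th),np.cos(th)])
        r=np.linalg.norm(X-p,axis=1); s=X[(r>22)&(r<38)]
        f=lambda q:np.linalg.norm(s-q[:2],axis=1)-q[2]
        q=least_squares(f,[*p,31],loss="soft_l1",f_scale=1.5).x; C.append(q[:2]); print(n,y,q.round(1),len(s))
    C=np.array(C); print(" mean",C.mean(0).round(1),"yaw",np.degrees(np.arctan2(-(C[0]-C[3])[0],(C[0]-C[3])[1])).round(2))
    K={"top":{"red":(645.8,-41.1),"blue":(651.8,-126),"green":(637.1,43.1),"white":(661.2,-208.2)},"scene":{"red":(647.2,-43.6),"blue":(653,-128.3),"green":(638.7,40.9),"white":(661.6,-211.1)}}[n]
    for k,p in K.items():
        r=np.linalg.norm(P[...,:2]-p,axis=-1); m=(r>14)&(r<27)&(P[...,2]>92)&(P[...,2]<98)
        q=P[m]; a=q[q[:,1]>p[1]].mean(0); b=q[q[:,1]<p[1]].mean(0); dd=a-b
        print(k,len(q),np.hypot(*dd[:2]).round(1),"yaw",np.degrees(np.arctan2(-dd[0],dd[1])).round(1),"mid",((a+b)/2).round(1))
```

```text
top 127.5 [431.6 158.2  30. ] 109
top 42.5 [435.6  73.3  29.9] 105
top -42.5 [439.7 -12.   29.9] 111
top -127.5 [443.7 -96.9  30. ] 134
 mean [437.6  30.7] yaw 2.73
red 54 40.1 yaw 4.7 mid [645.3 -41.1  95.5]
blue 54 39.7 yaw 9.1 mid [ 651.1 -125.7   95.5]
green 55 39.6 yaw -6.7 mid [636.8  43.2  95.4]
white 61 39.9 yaw -9.4 mid [ 660.7 -208.1   95.6]
scene 127.5 [431.8 157.6  29.9] 21
scene 42.5 [435.9  72.6  29.9] 25
scene -42.5 [440.  -12.5  29.9] 50
scene -127.5 [443.8 -97.6  30.3] 53
 mean [437.9  30. ] yaw 2.7
red 52 40.4 yaw 5.3 mid [646.7 -43.9  94.8]
blue 54 39.6 yaw 8.7 mid [ 652.9 -128.6   94.9]
green 44 39.7 yaw -6.1 mid [638.7  40.6  95. ]
white 57 39.8 yaw -8.6 mid [ 662.9 -211.1   95.2]
```

View pics/w0.png

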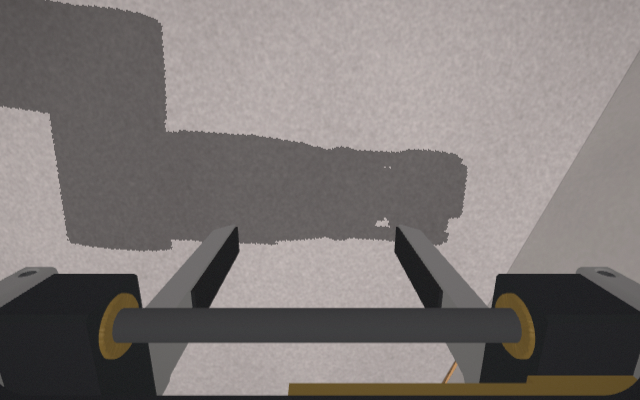

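The two cameras agree on the rings to 0.6 mm, but on the resistors they differ by 2–3 mm. All heights and terminal spacings match what they should be. I'll move to a spot above and between the tray and rack and settle it with the wrist camera.

```bash
python3 -m inch '{"grip":[1,1,1,1,1,1,1,1,1,1],"travel":[[0,2,4],[2,6,8],[5,11,9.5],[8,16,9.5],[12,21,9.5],[16,26,9.5],[20,31,9.5],[25,35,9.5],[30,38,9.5],[34.8,41.3,9.5]],"turn":[[0,0,4],[0,0,10],[0,0,17],[0,0,25],[0,0,33],[0,0,41],[0,0,49],[0,0,56],[0,0,63],[0,0,69]]}' 25
```

```text
clock: 1.7
eef_pos: [546.8, -98.8, 300.5]
eef_rot: [3.141, 0.0, 1.575]
wrist_force: [-1.2, -0.2, 0.3]
finger_gap: 93.9
```

```bash
cat > w.py <<'E'
from h import *
import sys
s=manip.read_state(); print(s["eef_pos"].round(1),np.degrees(s["eef_rot"]).round(2),s["clock"],s["finger_gap"],s["wrist_force"].round(1))
c=manip.calibration("wrist"); im,d=manip.camera("wrist"); P=cloud(d,c)
n=sys.argv[1]; np.savez(n+".npz",im=im,d=d,P=P,M=c["world_from_camera"]); cv2.imwrite(f"pics/{n}.png",im[:,:,::-1])
E
python3 w.py w1
```

```text
[546.8 -98.8 300.5] [1.7998e+02 1.0000e-02 9.0250e+01] 1.7 93.94083783041623 [-1.2 -0.2  0.3]
```

View pics/w1.png

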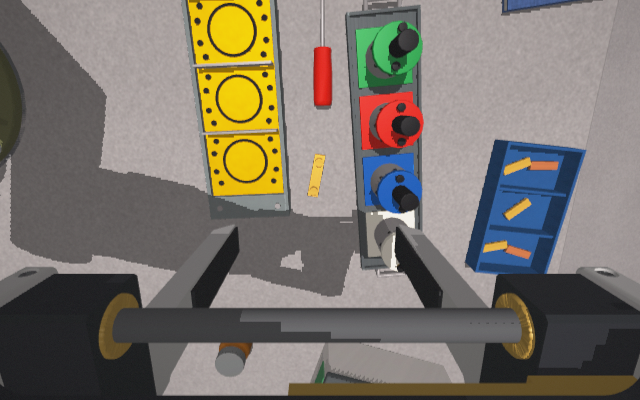

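The wrist view shows three rack rings at (232,30), (239,99) and (245,160), and knobs at (405,42), (405,125) and (404,198). The white resistor is partly hidden by the finger.

```bash
cat > meas.py <<'E'
from h import *
import sys
from scipy.optimize import least_squares
KN={"green":(638,42),"red":(646.5,-42.4),"blue":(652.4,-127.2),"white":(661.4,-209.6)}
RG={"b4(left)":(431.7,158),"b3":(435.7,73),"b2":(439.8,-12.2),"b1(right)":(443.7,-97.2)}
z=np.load(sys.argv[1]+".npz"); P=z["P"]; im=z["im"]; g=hsv(im)[...,2]; c=manip.calibration("wrist"); M=z["M"]
def onplane(u,v,zz):
    r=np.stack([(u-c['cx'])/c['fx'],-(v-c['cy'])/c['fy'],-np.ones(len(u))],-1)@M[:3,:3].T
    o=M[:3,3]; return o+r*((zz-o[2])/r[:,2])[:,None]
for k,p in KN.items():
    r=np.linalg.norm(P[...,:2]-p,axis=-1)
    q=P[(r<16)&(P[...,2]>126.5)&(P[...,2]<135)]
    if len(q)>30: print(k,"top mid",((q.min(0)+q.max(0))/2).round(1),"mean",q.mean(0).round(1),np.ptp(q,axis=0).round(1),len(q))
    m=(r>14)&(r<27)&(P[...,2]>92)&(P[...,2]<98); q=P[m]
    a=q[q[:,1]>p[1]]; b=q[q[:,1]<p[1]]
    if len(a)>8 and len(b)>8:
        a=a.mean(0); b=b.mean(0); dd=a-b
        print("   term",np.hypot(*dd[:2]).round(1),"yaw",np.degrees(np.arctan2(-dd[0],dd[1])).round(1),"mid",((a+b)/2).round(1))
v,u=np.nonzero((g<95)&(P[...,2]>18)&(P[...,2]<32)); X=onplane(u.astype(float),v.astype(float),25)[:,:2]
for k,p in RG.items():
    r=np.linalg.norm(X-p,axis=1); s=X[(r>24)&(r<36)]
    if len(s)>60:
        q=least_squares(lambda q:np.linalg.norm(s-q[:2],axis=1)-q[2],[*p,31],loss="soft_l1",f_scale=1.5).x; print(k,q.round(1),len(s))
E
python3 meas.py w1
```

```text
green top mid [637.9  43.3 129.7] mean [637.7  43.2 130. ] [20.8 21.2  6. ] 408
   term 40.2 yaw -6.3 mid [637.8  43.5  95. ]
red top mid [647.  -40.7 129.4] mean [646.4 -40.7 130. ] [22.  21.   5.8] 335
   term 39.7 yaw 4.5 mid [646.6 -40.8  95.1]
blue top mid [ 652.6 -125.5  129.4] mean [ 652.4 -125.1  130. ] [21.  20.7  5.6] 282
   term 41.3 yaw 7.4 mid [ 652.2 -126.2   94.9]
b3 [437.   74.5  30. ] 335
b2 [441.1 -10.6  30. ] 270
b1(right) [445.1 -95.6  30. ] 223
```

```bash
python3 -m inch '{"grip":[0.6,0.6,0.6,0.6,0.6,0.6,0.6,0.6],"travel":[[2,3,0],[5,8,-1],[8,12,-3],[9.1,14.2,-6],[9.1,14.2,-9],[9.1,14.2,-11.5],[9.1,14.2,-12.5],[9.1,14.2,-12.5]],"turn":[[0,0,-1],[0,0,-3],[0,0,-5],[0,0,-6.6],[0,0,-6.6],[0,0,-6.6],[0,0,-6.6],[0,0,-6.6]]}' 25; python3 w.py w2; python3 meas.py w2
```

```text
clock: 2.75
eef_pos: [641.2, 46.6, 174.0]
eef_rot: [-3.14, -0.001, 1.468]
wrist_force: [0.1, -0.2, 0.4]
finger_gap: 75.1
[641.2  46.6 174. ] [-1.7993e+02 -9.0000e-02  8.4080e+01] 2.75 75.06223004614314 [ 0.1 -0.2  0.4]
green top mid [638.4  44.1 129.5] mean [638.4  44.5 130.1] [21.5 20.9  5.8] 647
red top mid [647.5 -31.3 128.7] mean [647.7 -30.8 128.7] [14.4  4.1  4.4] 57
b4(left) [432.5 159.3  30.1] 665
b3 [436.6  74.2  30.1] 503
b2 [440.7 -11.   30.2] 391
```

View pics/w2.png

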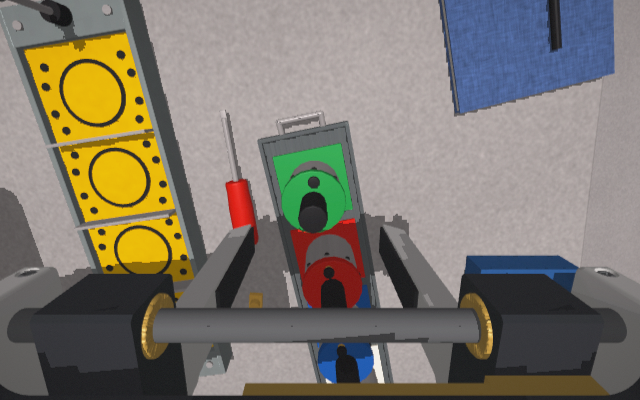

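```bash
python3 -c "
from cell import manip
for i in range(3):
  s=manip.read_state(); print(s['eef_pos'].round(1),s['qd'].round(3),s['clock'])
  manip.camera('top')
"
```

```text
[641.5  46.6 174.8] [-0.    -0.012 -0.009 -0.     0.002  0.001] 2.8
[641.7  46.6 175.1] [-0.001 -0.007 -0.002 -0.001  0.001  0.001] 2.85
[641.7  46.6 175.2] [ 0.    -0.001  0.002  0.001 -0.     0.002] 2.9
```

```bash
python3 -m inch '{"grip":[0.6,0.6,0.6,0.6],"travel":[[-0.35,-0.3,-1],[-0.35,-0.3,-2],[-0.35,-0.3,-2.5],[-0.35,-0.3,-2.5]],"turn":[[0,0,-0.5],[0,0,-0.5],[0,0,-0.5],[0,0,-0.5]]}' 25; python3 w.py w3; python3 meas.py w3|head -2
```

```text
clock: 3.45
eef_pos: [638.0, 43.7, 149.5]
eef_rot: [-3.141, -0.002, 1.459]
wrist_force: [0.1, 0.8, 0.7]
finger_gap: 75.2
[638.   43.7 149.5] [-1.7999e+02 -1.0000e-01  8.3590e+01] 3.45 75.18044679242617 [0.1 0.8 0.7]
green top mid [638.2  44.  129.4] mean [638.4  44.7 130.1] [21.4 21.7  5.7] 806
red top mid [646.2 -48.7 130.5] mean [646.1 -48.7 130.3] [14.5  4.9  2.5] 61
```

Aligned. Now descend to TCP z≈92 and close.

```bash
python3 -m inch '{"grip":[0.6,0.6,0.6,0.6,0.6],"travel":[[0,0,-1.5],[0,0,-3.2],[0,0,-4.8],[0,0,-5.7],[0,0,-5.7]],"turn":[[0,0,0],[0,0,0],[0,0,0],[0,0,0],[0,0,0]]}' 25; python3 -m inch '{"grip":[0,-0.5,-1,-1,-1,-1],"travel":[[0,0,0],[0,0,0],[0,0,0],[0,0,0],[0,0,0],[0,0,0]],"turn":[[0,0,0],[0,0,0],[0,0,0],[0,0,0],[0,0,0],[0,0,0]]}' 25
```

```text
clock: 4.12
eef_pos: [637.9, 43.7, 92.1]
eef_rot: [-3.141, -0.002, 1.459]
wrist_force: [-0.1, 0.3, -0.1]
finger_gap: 75.0
clock: 4.88
eef_pos: [637.9, 43.7, 92.2]
eef_rot: [-3.141, -0.002, 1.459]
wrist_force: [0.7, 0.2, -0.8]
finger_gap: 21.7
```

```bash
python3 -m inch '{"grip":[-1,-1,-1,-1,-1,-1,-1],"travel":[[0,0,0.5],[0,0,2],[0,0,5],[0,0,9],[0,0,13],[0,0,15.5],[0,0,15.5]],"turn":[[0,0,0],[0,0,0],[0,0,0],[0,0,0],[0,0,0],[0,0,0],[0,0,0]]}' 25; python3 w.py w4
python3 - <<'E'
from h import *
z=np.load("w4.npz");P=z["P"]; s=manip.read_state(); p=s["eef_pos"]
q=P[(np.linalg.norm(P[...,:2]-p[:2],axis=-1)<25)&(P[...,2]>p[2]-70)&(P[...,2]<p[2]+60)]
print(len(q)); h,e=np.histogram(q[:,2]-p[2],bins=26,range=(-70,60)); print(h)
E
```

```text
clock: 5.75
eef_pos: [638.4, 43.7, 249.8]
eef_rot: [3.138, -0.002, 1.459]
wrist_force: [0.1, -0.5, -4.0]
finger_gap: 21.5
[638.4  43.7 249.8] [ 1.798e+02 -1.200e-01  8.359e+01] 5.75 21.45883649264843 [ 0.1 -0.5 -4. ]
6660
[   0    0    0    0    0    0    0    0    0    0    0    0   30 1439
  213  349  245  297  291  348  381  888 1132  315  336  396]
```

View pics/w4.png

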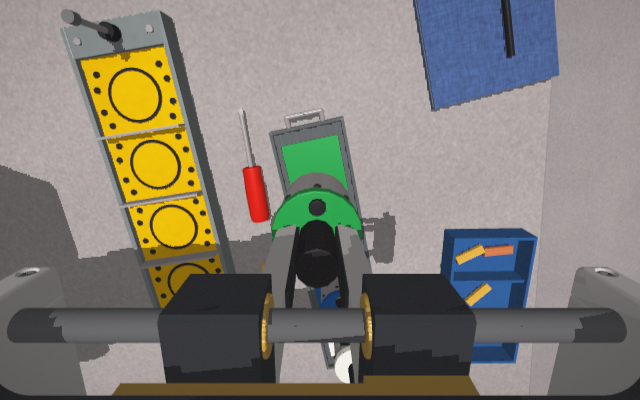

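The green resistor is held upright between the jaws, with its knob at (316,265) and lid at (318,210). Next: where the can sits relative to the tool.

```bash
cat > held.py <<'E'
from h import *
import sys
from scipy.optimize import least_squares
z=np.load(sys.argv[1]+".npz");P=z["P"];im=z["im"]; s=manip.read_state(); p=s["eef_pos"]; th=s["eef_rot"][2]
R=np.array([[np.cos(th),np.sin(th)],[np.sin(th),-np.cos(th)]]) # rows: tool x, tool y
L=(P[...,:2]-p[:2])@R.T; zz=P[...,2]-p[2]
rad=np.linalg.norm(L,axis=-1)
m=(zz>34)&(zz<42)&(np.abs(L[...,1])<9)&(np.abs(L[...,0])<20)
q=L[m]; print("knob top: toolx",q[:,0].min().round(1),q[:,0].max().round(1),"z",np.median(zz[m]).round(1),len(q))
# lid front rim (lid top z ~ -6)
m=(zz>-9)&(zz<-2)&(rad<36); q=L[m]
# outer edge points: max toolx per tooly bin
e=[]
for y in np.arange(-26,26,2):
    t=q[(abs(q[:,1]-y)<1)]
    if len(t)>3: e.append([t[:,0].max(),y])
e=np.array(e); e=e[e[:,0]>8]
f=least_squares(lambda c:np.linalg.norm(e-c,axis=1)-28.5,[0,0],loss="soft_l1").x
print("lid centre in tool",f.round(1),len(e),"rms",(np.linalg.norm(e-f,axis=1)-28.5).std().round(2), "z",np.median(zz[m]).round(1))
E
python3 held.py w4; python3 meas.py w4
```

```text
knob top: toolx -10.4 11.6 z 40.1 1407
lid centre in tool [0.4 1. ] 26 rms 0.23 z -3.9
b4(left) [432.7 159.3  30.1] 386
b3 [436.8  74.2  30.1] 306
b2 [440.8 -11.   30.2] 282
b1(right) [444.9 -96.2  30.1] 189
```

```bash
python3 -m inch '{"grip":[-1,-1,-1,-1,-1,-1,-1,-1,-1,-1],"travel":[[-1,-0.7,0],[-3.5,-2.5,0],[-7,-5,0],[-10.5,-7.5,0],[-14,-10,0],[-17,-12.2,0],[-19,-13.7,-2],[-19.4,-14,-5],[-19.4,-14,-8],[-19.4,-14,-10]],"turn":[[0,0,0],[0,0,1],[0,0,3],[0,0,5],[0,0,7],[0,0,9],[0,0,9],[0,0,9],[0,0,9],[0,0,9]]}' 25; python3 w.py w5; python3 held.py w5; python3 meas.py w5
```

```text
clock: 7.05
eef_pos: [442.2, -96.3, 145.5]
eef_rot: [-3.14, -0.002, 1.616]
wrist_force: [0.5, 0.8, -1.7]
finger_gap: 21.5
[442.2 -96.3 145.5] [-1.7989e+02 -1.4000e-01  9.2560e+01] 7.05 21.54061639268796 [ 0.5  0.8 -1.7]
knob top: toolx -11.0 11.0 z 40.0 1392
lid centre in tool [-0.1  1.2] 26 rms 0.25 z -3.9
red top mid [638.9 -42.8 128.7] mean [637.4 -43.  128.4] [ 7.5 15.5  4.3] 146
   term 40.0 yaw 4.3 mid [645.9 -40.7  94.7]
blue top mid [ 654.3 -120.   129.2] mean [ 654.2 -118.3  129.7] [18.8 10.7  5. ] 208
b3 [437.2  74.5  30.1] 386
b2 [441.3 -10.6  30. ] 715
b1(right) [445.3 -95.9  30.2] 327
```

View pics/w5.png

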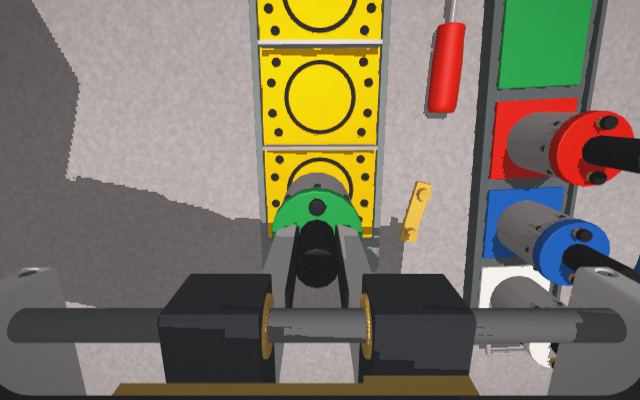

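```bash
python3 -m inch '{"grip":[-1,-1,-1,-1,-1,-1],"travel":[[0.19,0,0],[0.19,0,-1],[0.19,0,-2.2],[0.19,0,-3.2],[0.19,0,-3.9],[0.19,0,-3.9]],"turn":[[0,0,0],[0,0,0],[0,0,0],[0,0,0],[0,0,0],[0,0,0]]}' 25; python3 w.py w6
```

```text
clock: 7.85
eef_pos: [443.1, -95.9, 104.0]
eef_rot: [-3.136, -0.004, 1.616]
wrist_force: [0.0, -0.3, -3.1]
finger_gap: 21.3
[443.1 -95.9 104. ] [-179.68   -0.22   92.57] 7.85 21.339984920958187 [ 0.  -0.3 -3.1]
```

```bash
python3 -m inch '{"grip":[-1,-1,-1,-1,-1],"travel":[[0.1,-0.05,0],[0.1,-0.05,0],[0.1,-0.05,-0.1],[0.1,-0.05,-0.18],[0.1,-0.05,-0.22]],"turn":[[0,0,0],[0,0,0],[0,0,0],[0,0,0],[0,0,0]]}' 25
```

```text
clock: 8.52
eef_pos: [444.3, -96.5, 102.2]
eef_rot: [-3.137, -0.004, 1.616]
wrist_force: [-0.1, 0.3, -2.5]
finger_gap: 21.9
```

```bash
python3 -m inch '{"grip":[-1,-1,-1],"travel":[[0,0,-0.05],[0,0,-0.1],[0,0,-0.1]],"turn":[[0,0,0],[0,0,0],[0,0,0]]}' 25
```

```text
clock: 8.9
eef_pos: [444.3, -96.5, 101.2]
eef_rot: [-3.137, -0.004, 1.616]
wrist_force: [-0.4, 0.1, -2.0]
finger_gap: 21.5
```

```bash
python3 -m inch '{"grip":[-1,-1,-1],"travel":[[0,0,-0.03],[0,0,-0.06],[0,0,-0.06]],"turn":[[0,0,0],[0,0,0],[0,0,0]]}' 3
```

```text
clock: 9.28
eef_pos: [444.4, -96.6, 100.9]
eef_rot: [-3.137, -0.003, 1.616]
wrist_force: [-1.7, 0.7, 4.6]
finger_gap: 21.6
```

Contact with the plate (+4.6 N). Release and rise.

```bash
python3 -m inch '{"grip":[-0.2,0.2,0.4,0.4],"travel":[[0,0,0],[0,0,0],[0,0,0],[0,0,0]],"turn":[[0,0,0],[0,0,0],[0,0,0],[0,0,0]]}' 25;  python3 -m inch '{"grip":[0.4,0.4,0.4,0.4,0.4],"travel":[[0,0,1],[0,0,4],[0,0,8],[0,0,11.5],[0,0,13]],"turn":[[0,0,0],[0,0,0],[0,0,0],[0,0,0],[0,0,0]]}' 25; python3 w.py w7; python3 meas.py w7
```

```text
clock: 9.78
eef_pos: [444.5, -96.6, 100.9]
eef_rot: [-3.137, -0.003, 1.616]
wrist_force: [-0.5, 1.0, -0.4]
finger_gap: 58.4
clock: 10.4
eef_pos: [444.9, -96.7, 233.1]
eef_rot: [-3.14, -0.002, 1.616]
wrist_force: [-0.4, -0.3, -0.0]
finger_gap: 65.8
[444.9 -96.7 233.1] [-1.7991e+02 -1.3000e-01  9.2570e+01] 10.4 65.80922780929313 [-0.4 -0.3 -0. ]
red top mid [647.  -40.8 129.3] mean [645.7 -40.6 129.9] [22.4 21.   5.5] 524
   term 40.0 yaw 4.8 mid [646.2 -40.8  94.9]
blue top mid [ 652.6 -125.5  129.4] mean [ 651.7 -124.9  129.9] [22.4 20.8  5.8] 425
   term 39.9 yaw 8.7 mid [ 652.2 -125.5   94.9]
b3 [437.1  74.4  30. ] 337
b2 [441.2 -10.7  30. ] 370
b1(right) [445.4 -95.7  30. ] 177
```

View pics/w7.png

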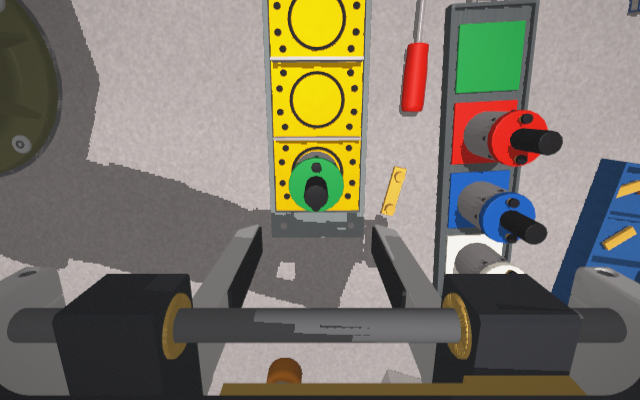

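Green stands at (317,185) in the rightmost bay. I'll check its centring against the ring.

```bash
cat > chk.py <<'E'
from h import *
import sys
z=np.load(sys.argv[1]+".npz");P=z["P"]
for i,p in enumerate([(445,-96.2),(441,-11),(437,74),(432.5,159)]):
    r=np.linalg.norm(P[...,:2]-p,axis=-1); q=P[(r<20)&(P[...,2]>136)&(P[...,2]<144)]
    if len(q)>30: print("bay",i+1,"knob top",((q.min(0)+q.max(0))/2).round(1),np.ptp(q,axis=0).round(1),len(q), end=" ")
    l=P[(r<36)&(P[...,2]>92.5)&(P[...,2]<98)]
    if len(q)>30 and len(l)>100: print("lid",cv2.minEnclosingCircle(l[:,:2].astype(np.float32)), "z",np.median(l[:,2]).round(1))
E
python3 chk.py w7
```

```text
bay 1 knob top [444.3 -96.2 138.7] [20.7 21.1  4.9] 445 lid ((444.246826171875, -96.36370086669922), 28.44540786743164) z 95.3
```

```bash
python3 -m inch '{"grip":[0.4,0.4,0.4,0.4,0.4,0.4,0.4,0.4,0.4,0.4],"travel":[[2,0.6,0],[6,1.7,0],[10.5,2.9,0],[15,4.2,0],[18.5,5.1,0],[20,5.6,-1],[20.1,5.6,-4],[20.1,5.6,-6.5],[20.1,5.6,-8],[20.1,5.6,-8]],"turn":[[0,0,0],[0,0,1],[0,0,2],[0,0,2.2],[0,0,2.2],[0,0,2.2],[0,0,2.2],[0,0,2.2],[0,0,2.2],[0,0,2.2]]}' 25; python3 w.py w8; python3 meas.py w8 |head -3
```

```text
clock: 11.7
eef_pos: [645.6, -40.7, 152.4]
eef_rot: [-3.138, -0.003, 1.654]
wrist_force: [0.6, -0.7, 0.7]
finger_gap: 65.8
[645.6 -40.7 152.4] [-1.7981e+02 -1.5000e-01  9.4770e+01] 11.7 65.75876876182895 [ 0.6 -0.7  0.7]
red top mid [646.9 -40.1 129.8] mean [647.  -39.8 130.1] [21.5 21.2  6.1] 778
blue top mid [ 653.6 -133.6  130.3] mean [ 653.8 -133.5  130.3] [14.   4.8  2.4] 59
b3 [436.7  74.4  30.1] 843
```

Good. Apply a +0.7 mm x correction, descend to 92 and grip.

```bash
python3 -m inch '{"grip":[0.4,0.4,0.4,0.4,0.4,0.4,0.4],"travel":[[0.07,0.02,-1],[0.07,0.02,-2.5],[0.07,0.02,-4],[0.07,0.02,-5.2],[0.07,0.02,-5.8],[0.07,0.02,-6],[0.07,0.02,-6]],"turn":[[0,0,0],[0,0,0],[0,0,0],[0,0,0],[0,0,0],[0,0,0],[0,0,0]]}' 25; python3 -m inch '{"grip":[0,-0.5,-1,-1,-1,-1],"travel":[[0,0,0],[0,0,0],[0,0,0],[0,0,0],[0,0,0],[0,0,0]],"turn":[[0,0,0],[0,0,0],[0,0,0],[0,0,0],[0,0,0],[0,0,0]]}' 25
```

```text
clock: 12.62
eef_pos: [646.9, -40.6, 94.0]
eef_rot: [-3.141, -0.002, 1.654]
wrist_force: [-0.7, -0.1, 0.4]
finger_gap: 65.8
clock: 13.38
eef_pos: [646.9, -40.6, 94.0]
eef_rot: [-3.141, -0.002, 1.654]
wrist_force: [-1.7, -0.7, 0.2]
finger_gap: 21.7
```

```bash
python3 -m inch '{"grip":[-1,-1,-1,-1,-1,-1,-1],"travel":[[0,0,0.5],[0,0,2],[0,0,5],[0,0,9],[0,0,13],[0,0,15],[0,0,15]],"turn":[[0,0,0],[0,0,0],[0,0,0],[0,0,0],[0,0,0],[0,0,0],[0,0,0]]}' 25; python3 w.py w9;python3 held.py w9
```

```text
clock: 14.25
eef_pos: [647.3, -40.6, 246.3]
eef_rot: [3.139, -0.001, 1.654]
wrist_force: [-0.2, -0.2, -4.6]
finger_gap: 21.7
[647.3 -40.6 246.3] [ 1.7986e+02 -8.0000e-02  9.4770e+01] 14.25 21.66946806352901 [-0.2 -0.2 -4.6]
knob top: toolx -10.5 11.1 z 38.1 1326
lid centre in tool [-0.1  0.9] 26 rms 0.23 z -5.9
```

```bash
python3 -m inch '{"grip":[-1,-1,-1,-1,-1,-1,-1,-1,-1,-1],"travel":[[-1,0.2,0],[-4,0.6,0],[-8,1.2,0],[-12,1.8,0],[-16,2.4,0],[-19,2.8,0],[-20.6,2.9,-2],[-20.6,2.9,-5],[-20.6,2.9,-8],[-20.6,2.9,-9]],"turn":[[0,0,0],[0,0,-1],[0,0,-2],[0,0,-2],[0,0,-2],[0,0,-2],[0,0,-2],[0,0,-2],[0,0,-2],[0,0,-2]]}' 25; python3 w.py w10; python3 held.py w10; python3 meas.py w10
```

```text
clock: 15.55
eef_pos: [439.3, -11.4, 152.5]
eef_rot: [-3.138, -0.002, 1.619]
wrist_force: [-0.2, 0.1, -4.0]
finger_gap: 21.7
[439.3 -11.4 152.5] [-1.798e+02 -1.400e-01  9.277e+01] 15.55 21.71112411720591 [-0.2  0.1 -4. ]
knob top: toolx -10.6 11.2 z 36.4 1278
lid centre in tool [-0.1  0.2] 26 rms 0.33 z -7.5
b4(left) [433.  159.3  30. ] 397
b3 [437.2  74.3  30. ] 684
b2 [441.2 -11.   30.2] 315
```

```bash
python3 -m inch '{"grip":[-1,-1],"travel":[[0.08,0,0],[0.08,0,0]],"turn":[[0,0,0],[0,0,0]]}' 40; python3 w.py w11; python3 held.py w11; python3 meas.py w11|tail -1
```

```text
clock: 15.85
eef_pos: [440.7, -11.4, 153.1]
eef_rot: [-3.139, -0.002, 1.619]
wrist_force: [0.2, -1.0, -4.5]
finger_gap: 21.1
[440.7 -11.4 153.1] [-1.7987e+02 -1.3000e-01  9.2770e+01] 15.85 21.134133951573148 [ 0.2 -1.  -4.5]
knob top: toolx -10.7 11.7 z 36.3 1263
lid centre in tool [-0.1  0.3] 26 rms 0.17 z -7.6
b2 [441.3 -11.   30.1] 318
```

View pics/w11.png

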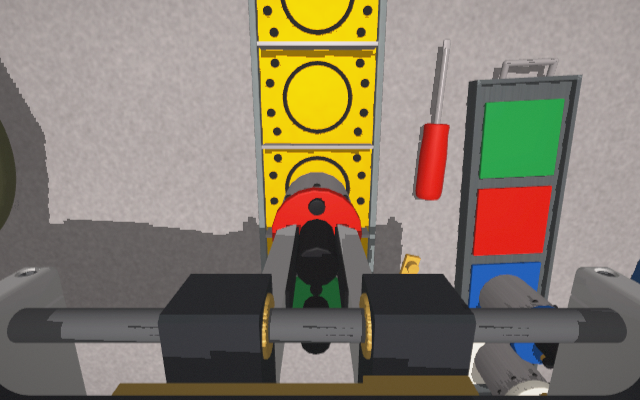

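The can slipped about 1.7 mm down in the grip, so I've raised the force to 40 N. The plate contact should now come at about z = 104.7. Lower carefully.

```bash
python3 -m inch '{"grip":[-1,-1,-1,-1,-1,-1],"travel":[[0,0.02,-1],[0,0.02,-2.2],[0,0.02,-3.4],[0,0.02,-4.2],[0,0.02,-4.4],[0,0.02,-4.4]],"turn":[[0,0,0],[0,0,0],[0,0,0],[0,0,0],[0,0,0],[0,0,0]]}' 40; python3 w.py w12; python3 held.py w12
```

```text
clock: 16.65
eef_pos: [440.8, -11.2, 109.2]
eef_rot: [-3.139, -0.002, 1.619]
wrist_force: [0.3, 0.3, -4.3]
finger_gap: 21.4
[440.8 -11.2 109.2] [-1.7988e+02 -1.3000e-01  9.2770e+01] 16.65 21.404656024386433 [ 0.3  0.3 -4.3]
knob top: toolx -10.8 11.5 z 36.1 1257
lid centre in tool [-0.2  0.3] 26 rms 0.2 z -7.8
```

```bash
python3 -m inch '{"grip":[-1,-1,-1,-1],"travel":[[0,0,-0.15],[0,0,-0.28],[0,0,-0.36],[0,0,-0.36]],"turn":[[0,0,0],[0,0,0],[0,0,0],[0,0,0]]}' 40
```

```text
clock: 17.2
eef_pos: [440.8, -11.2, 105.7]
eef_rot: [-3.14, -0.002, 1.619]
wrist_force: [-0.1, 0.6, -4.9]
finger_gap: 21.5
```

```bash
python3 -m inch '{"grip":[-1,-1,-1,-1],"travel":[[0,0,-0.04],[0,0,-0.08],[0,0,-0.1],[0,0,-0.1]],"turn":[[0,0,0],[0,0,0],[0,0,0],[0,0,0]]}' 40
```

```text
clock: 17.7
eef_pos: [440.8, -11.2, 104.7]
eef_rot: [-3.14, -0.002, 1.619]
wrist_force: [0.1, -0.8, -5.1]
finger_gap: 21.4
```

```bash
python3 -m inch '{"grip":[-1,-1,-1,-1],"travel":[[0,0,-0.03],[0,0,-0.06],[0,0,-0.06],[0,0,-0.06]],"turn":[[0,0,0],[0,0,0],[0,0,0],[0,0,0]]}' 40
```

```text
clock: 18.2
eef_pos: [440.8, -11.2, 104.1]
eef_rot: [-3.14, -0.002, 1.619]
wrist_force: [1.1, -0.1, -4.5]
finger_gap: 21.5
```

```bash
python3 -m inch '{"grip":[-1,-1,-1,-1],"travel":[[0,0,-0.03],[0,0,-0.06],[0,0,-0.06],[0,0,-0.06]],"turn":[[0,0,0],[0,0,0],[0,0,0],[0,0,0]]}' 40; python3 w.py w13; python3 held.py w13
```

```text
clock: 18.7
eef_pos: [440.8, -11.2, 103.5]
eef_rot: [-3.14, -0.002, 1.619]
wrist_force: [0.0, 1.1, -4.4]
finger_gap: 21.4
[440.8 -11.2 103.5] [-1.7989e+02 -1.3000e-01  9.2770e+01] 18.7 21.441587966185583 [ 0.   1.1 -4.4]
knob top: toolx -10.6 11.3 z 36.3 1267
lid centre in tool [-0.2  0.4] 26 rms 0.26 z -7.6
```

```bash
python3 -m inch '{"grip":[-1,-1,-1,-1],"travel":[[0,0,-0.03],[0,0,-0.06],[0,0,-0.06],[0,0,-0.06]],"turn":[[0,0,0],[0,0,0],[0,0,0],[0,0,0]]}' 40
```

```text
clock: 19.25
eef_pos: [440.9, -11.2, 103.0]
eef_rot: [-3.14, -0.002, 1.619]
wrist_force: [-0.3, -0.6, -3.7]
finger_gap: 21.4
```

```bash
python3 -m inch '{"grip":[-1,-1,-1],"travel":[[0,0,-0.03],[0,0,-0.05],[0,0,-0.05]],"turn":[[0,0,0],[0,0,0],[0,0,0]]}' 40
```

```text
clock: 19.62
eef_pos: [440.9, -11.3, 102.9]
eef_rot: [-3.14, -0.002, 1.619]
wrist_force: [-3.3, 1.2, 5.8]
finger_gap: 21.5
```

Contact came at 102.9, exactly what the pick height predicts, so it hadn't slipped. The w9 height reading was off. Release and rise.

```bash
python3 -m inch '{"grip":[-0.2,0.2,0.4,0.4],"travel":[[0,0,0],[0,0,0],[0,0,0],[0,0,0]],"turn":[[0,0,0],[0,0,0],[0,0,0],[0,0,0]]}' 40;  python3 -m inch '{"grip":[0.4,0.4,0.4,0.4,0.4,0.4],"travel":[[0,0,1],[0,0,4],[0,0,8],[0,0,11.5],[0,0,13],[0,0,13]],"turn":[[0,0,0],[0,0,0],[0,0,0],[0,0,0],[0,0,0],[0,0,0]]}' 40; python3 w.py w14; python3 meas.py w14; python3 chk.py w14
```

```text
clock: 20.12
eef_pos: [441.0, -11.3, 102.9]
eef_rot: [-3.14, -0.002, 1.619]
wrist_force: [-1.0, 0.4, 0.8]
finger_gap: 58.1
clock: 20.88
eef_pos: [441.1, -11.3, 233.2]
eef_rot: [-3.141, -0.002, 1.619]
wrist_force: [-0.8, 0.4, -0.3]
finger_gap: 65.9
[441.1 -11.3 233.2] [-1.7998e+02 -1.1000e-01  9.2770e+01] 20.875 65.93724927652244 [-0.8  0.4 -0.3]
b4(left) [433.  159.3  30. ] 352
b3 [437.1  74.2  30. ] 388
b2 [441.2 -11.1  30.2] 166
b1(right) [445.4 -96.5  30.2] 243
bay 1 knob top [444.2 -96.1 138.8] [21.2 21.9  5.5] 380 lid ((444.3900451660156, -96.41946411132812), 28.724533081054688) z 95.3
bay 2 knob top [441.2 -11.4 138.6] [21.4 22.1  5.1] 449 lid ((441.10491943359375, -11.276579856872559), 28.29758644104004) z 95.2
```

View pics/w14.png

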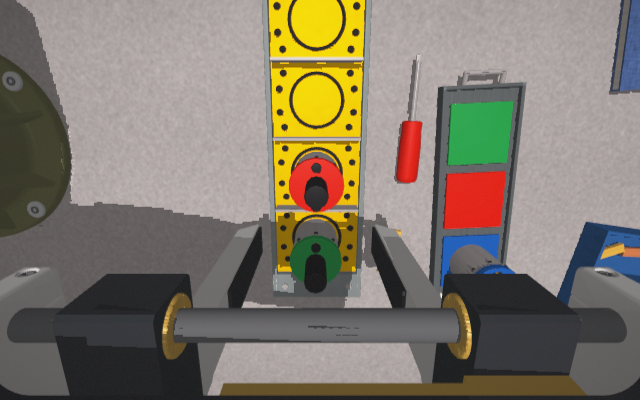

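Red at (317,185) and green at (315,262) are standing centred in their bays. Blue next.

```bash
python3 -m inch '{"grip":[0.4,0.4,0.4,0.4,0.4,0.4,0.4,0.4,0.4,0.4],"travel":[[2,-1,0],[6,-3.3,0],[10.5,-5.7,0],[15,-8.1,0],[18.5,-10,0],[20.8,-11.3,-1],[21.1,-11.4,-4],[21.1,-11.4,-6.5],[21.1,-11.4,-8],[21.1,-11.4,-8]],"turn":[[0,0,0],[0,0,2],[0,0,3],[0,0,4],[0,0,5],[0,0,5.8],[0,0,5.8],[0,0,5.8],[0,0,5.8],[0,0,5.8]]}' 40; python3 w.py w15; python3 meas.py w15 |head -5
```

```text
clock: 22.18
eef_pos: [651.2, -125.1, 150.6]
eef_rot: [-3.137, -0.003, 1.72]
wrist_force: [-0.1, -0.4, 0.1]
finger_gap: 65.4
[ 651.2 -125.1  150.6] [-179.74   -0.19   98.57] 22.175 65.39847578416796 [-0.1 -0.4  0.1]
blue top mid [ 653.2 -125.3  129.3] mean [ 653.  -124.7  130.1] [21.4 21.6  5.5] 795
white top mid [ 664.  -215.5  130.7] mean [ 664.  -215.8  130.3] [14.5  4.5  3.1] 64
b2 [439.6 -10.1  30.6] 562
b1(right) [444.7 -95.7  30.2] 466
```

```bash
python3 -m inch '{"grip":[0.4,0.4,0.4,0.4,0.4,0.4,0.4],"travel":[[0.1,-0.04,-1],[0.1,-0.04,-2.5],[0.1,-0.04,-4],[0.1,-0.04,-5.2],[0.1,-0.04,-5.7],[0.1,-0.04,-5.8],[0.1,-0.04,-5.8]],"turn":[[0,0,0],[0,0,0],[0,0,0],[0,0,0],[0,0,0],[0,0,0],[0,0,0]]}' 40; python3 -m inch '{"grip":[0,-0.5,-1,-1,-1,-1],"travel":[[0,0,0],[0,0,0],[0,0,0],[0,0,0],[0,0,0],[0,0,0]],"turn":[[0,0,0],[0,0,0],[0,0,0],[0,0,0],[0,0,0],[0,0,0]]}' 40
```

```text
clock: 23.1
eef_pos: [652.9, -125.6, 94.4]
eef_rot: [-3.14, -0.002, 1.72]
wrist_force: [-0.5, 0.5, 0.6]
finger_gap: 66.0
clock: 23.85
eef_pos: [652.9, -125.7, 94.4]
eef_rot: [-3.14, -0.002, 1.72]
wrist_force: [-0.6, 0.2, -0.2]
finger_gap: 21.2
```

Gripped at 94.4, so contact is expected at 103.4. Lift.

```bash
python3 -m inch '{"grip":[-1,-1,-1,-1,-1,-1,-1],"travel":[[0,0,0.5],[0,0,2],[0,0,5],[0,0,9],[0,0,13],[0,0,15.5],[0,0,15.5]],"turn":[[0,0,0],[0,0,0],[0,0,0],[0,0,0],[0,0,0],[0,0,0],[0,0,0]]}' 40; python3 w.py w16;python3 held.py w16
```

```text
clock: 24.72
eef_pos: [653.4, -125.8, 252.1]
eef_rot: [3.14, -0.001, 1.72]
wrist_force: [0.1, 0.1, -5.4]
finger_gap: 21.3
[ 653.4 -125.8  252.1] [ 1.7989e+02 -3.0000e-02  9.8580e+01] 24.725 21.30383699162924 [ 0.1  0.1 -5.4]
knob top: toolx -10.8 11.3 z 38.0 1302
lid centre in tool [-0.1  0.9] 26 rms 0.21 z -6.0
```

```bash
python3 -m inch '{"grip":[-1,-1,-1,-1,-1,-1,-1,-1,-1,-1],"travel":[[-1,0.9,0],[-3.5,3.2,0],[-6.5,6,0],[-9.5,8.7,0],[-12.5,11.5,0],[-15.5,14.3,0],[-18.5,17,0],[-20.5,18.9,0],[-21.7,19.95,0],[-21.7,19.95,0]],"turn":[[0,0,0],[0,0,-1],[0,0,-2],[0,0,-3],[0,0,-4],[0,0,-5],[0,0,-5.8],[0,0,-5.8],[0,0,-5.8],[0,0,-5.8]]}' 40; python3 -m inch '{"grip":[-1,-1,-1,-1,-1,-1],"travel":[[0,0,-1],[0,0,-4],[0,0,-7],[0,0,-9.5],[0,0,-10.5],[0,0,-10.5]],"turn":[[0,0,0],[0,0,0],[0,0,0],[0,0,0],[0,0,0],[0,0,0]]}' 40; python3 w.py w17; python3 held.py w17; python3 meas.py w17
```

```text
clock: 26.02
eef_pos: [435.5, 74.1, 249.5]
eef_rot: [-3.14, -0.002, 1.62]
wrist_force: [0.2, -0.5, -4.5]
finger_gap: 21.2
clock: 26.78
eef_pos: [435.6, 73.8, 144.1]
eef_rot: [-3.139, -0.002, 1.62]
wrist_force: [-0.8, 0.5, -4.4]
finger_gap: 21.5
[435.6  73.8 144.1] [-1.7984e+02 -1.0000e-01  9.2800e+01] 26.775 21.546953832906894 [-0.8  0.5 -4.4]
knob top: toolx -10.1 11.1 z 35.1 1200
lid centre in tool [-0.6 -0.1] 26 rms 0.42 z -8.5
b4(left) [433.  159.2  30. ] 750
b3 [437.2  74.   30.2] 344
```

```bash
python3 -m inch '{"grip":[-1,-1,-1,-1,-1,-1],"travel":[[0.08,0.01,0],[0.08,0.01,-1],[0.08,0.01,-2.2],[0.08,0.01,-3.3],[0.08,0.01,-3.8],[0.08,0.01,-3.8]],"turn":[[0,0,0],[0,0,0],[0,0,0],[0,0,0],[0,0,0],[0,0,0]]}' 40
```

```text
clock: 27.58
eef_pos: [436.6, 74.0, 106.4]
eef_rot: [-3.14, -0.002, 1.62]
wrist_force: [-0.4, 0.0, -4.5]
finger_gap: 21.1
```

```bash
python3 -m inch '{"grip":[-1,-1,-1,-1,-1],"travel":[[0,0,-0.1],[0,0,-0.2],[0,0,-0.25],[0,0,-0.25],[0,0,-0.25]],"turn":[[0,0,0],[0,0,0],[0,0,0],[0,0,0],[0,0,0]]}' 40
```

```text
clock: 28.2
eef_pos: [436.6, 74.0, 104.0]
eef_rot: [-3.14, -0.002, 1.62]
wrist_force: [0.4, 0.4, -4.0]
finger_gap: 21.4
```

```bash
python3 -m inch '{"grip":[-1,-1,-1],"travel":[[0,0,-0.03],[0,0,-0.06],[0,0,-0.06]],"turn":[[0,0,0],[0,0,0],[0,0,0]]}' 40
```

```text
clock: 28.58
eef_pos: [436.6, 74.0, 103.4]
eef_rot: [-3.14, -0.002, 1.62]
wrist_force: [-0.4, 0.1, -4.2]
finger_gap: 21.4
```

```bash
python3 -m inch '{"grip":[-1,-1,-1],"travel":[[0,0,-0.03],[0,0,-0.05],[0,0,-0.05]],"turn":[[0,0,0],[0,0,0],[0,0,0]]}' 40
```

```text
clock: 28.95
eef_pos: [436.7, 74.0, 103.4]
eef_rot: [-3.14, -0.002, 1.62]
wrist_force: [-3.9, -0.6, 6.1]
finger_gap: 21.3
```

Contact at 103.4, as expected. Release and rise.

```bash
python3 -m inch '{"grip":[-0.2,0.2,0.4,0.4],"travel":[[0,0,0],[0,0,0],[0,0,0],[0,0,0]],"turn":[[0,0,0],[0,0,0],[0,0,0],[0,0,0]]}' 40;  python3 -m inch '{"grip":[0.4,0.4,0.4,0.4,0.4,0.4],"travel":[[0,0,1],[0,0,4],[0,0,8],[0,0,11.5],[0,0,13],[0,0,13]],"turn":[[0,0,0],[0,0,0],[0,0,0],[0,0,0],[0,0,0],[0,0,0]]}' 40; python3 w.py w18; python3 meas.py w18; python3 chk.py w18
```

```text
clock: 29.45
eef_pos: [436.8, 74.0, 103.3]
eef_rot: [-3.14, -0.002, 1.62]
wrist_force: [0.1, -1.0, -0.2]
finger_gap: 57.8
clock: 30.2
eef_pos: [436.9, 74.0, 233.6]
eef_rot: [-3.141, -0.002, 1.62]
wrist_force: [-0.2, 0.4, -0.4]
finger_gap: 65.6
[436.9  74.  233.6] [-1.7998e+02 -1.0000e-01  9.2810e+01] 30.2 65.61334502152393 [-0.2  0.4 -0.4]
b4(left) [433.  159.2  30. ] 408
b3 [437.2  73.8  30.2] 175
b2 [441.3 -11.5  30.2] 255
b1(right) [445.5 -97.4  30.1] 156
bay 1 knob top [444.1 -96.2 138.5] [20.7 21.9  4.9] 322 bay 2 knob top [441.  -10.8 138.9] [21.2 21.4  5.6] 373 lid ((441.03887939453125, -10.914265632629395), 28.29571533203125) z 95.2
bay 3 knob top [436.9  74.3 138.7] [21.4 21.   5.3] 455 lid ((436.87884521484375, 74.05831909179688), 28.49110221862793) z 95.2
```

View pics/w18.png

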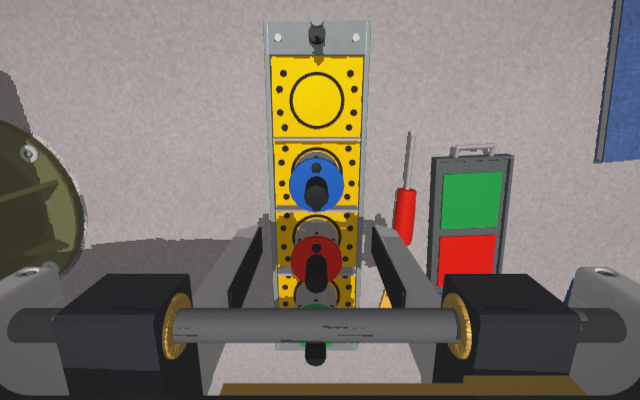

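Blue is centred at (317,185). White next, first moving high.

```bash
python3 -m inch '{"grip":[0.4,0.4,0.4,0.4,0.4,0.4,0.4,0.4,0.4,0.4],"travel":[[1.5,-2,0],[4,-5,0],[7,-9,0],[10,-13,0],[13,-17,0],[16,-21,0],[19,-24.5,0],[21.5,-27.2,0],[22.4,-28.1,-2],[22.4,-28.1,-3]],"turn":[[0,0,0],[0,0,-2],[0,0,-4],[0,0,-6],[0,0,-8],[0,0,-10],[0,0,-11.8],[0,0,-11.8],[0,0,-11.8],[0,0,-11.8]]}' 40; python3 w.py w19; python3 meas.py w19
```

```text
clock: 31.5
eef_pos: [659.9, -207.3, 198.8]
eef_rot: [-3.135, -0.003, 1.413]
wrist_force: [-0.1, -0.2, 0.7]
finger_gap: 65.6
[ 659.9 -207.3  198.8] [-1.7961e+02 -1.5000e-01  8.0970e+01] 31.5 65.60137654584797 [-0.1 -0.2  0.7]
white top mid [ 662.7 -207.9  129.3] mean [ 662.9 -207.5  130.1] [21.2 21.1  5.7] 541
   term 43.5 yaw -9.4 mid [ 662.4 -209.6   95.1]
b2 [440.  -10.3  30.1] 441
b1(right) [444.6 -95.4  30.1] 379
```

View pics/w19.png

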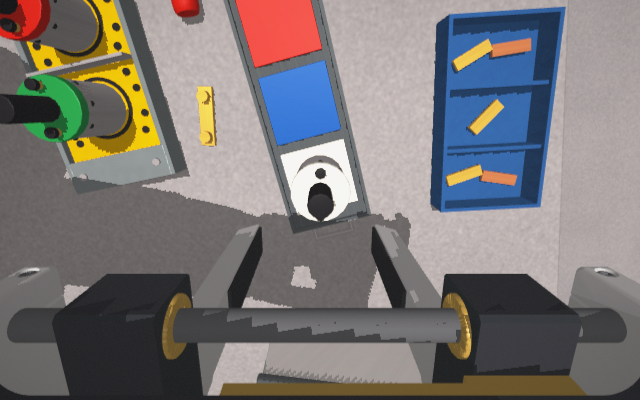

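```bash
python3 -m inch '{"grip":[0.4,0.4,0.4,0.4,0.4],"travel":[[0.2,-0.04,-1],[0.2,-0.04,-2.5],[0.2,-0.04,-4],[0.2,-0.04,-5],[0.2,-0.04,-5]],"turn":[[0,0,0],[0,0,0],[0,0,0],[0,0,0],[0,0,0]]}' 40; python3 w.py w20; python3 meas.py w20|head -2
```

```text
clock: 32.17
eef_pos: [661.3, -206.9, 147.5]
eef_rot: [-3.133, -0.003, 1.414]
wrist_force: [-0.6, -0.7, -0.9]
finger_gap: 65.7
[ 661.3 -206.9  147.5] [-1.7951e+02 -1.7000e-01  8.1000e+01] 32.175 65.67591915715764 [-0.6 -0.7 -0.9]
white top mid [ 662.8 -207.8  129.4] mean [ 662.9 -207.2  130. ] [21.5 20.8  5.7] 813
b2 [440.1 -11.   29.4] 541
```

```bash
python3 -m inch '{"grip":[0.4,0.4,0.4,0.4,0.4,0.4],"travel":[[0.06,-0.07,-1],[0.06,-0.07,-2.5],[0.06,-0.07,-4],[0.06,-0.07,-5.2],[0.06,-0.07,-5.5],[0.06,-0.07,-5.5]],"turn":[[0,0,0],[0,0,0],[0,0,0],[0,0,0],[0,0,0],[0,0,0]]}' 40; python3 -m inch '{"grip":[0,-0.5,-1,-1,-1,-1],"travel":[[0,0,0],[0,0,0],[0,0,0],[0,0,0],[0,0,0],[0,0,0]],"turn":[[0,0,0],[0,0,0],[0,0,0],[0,0,0],[0,0,0],[0,0,0]]}' 40
```

```text
clock: 32.98
eef_pos: [662.2, -207.7, 93.5]
eef_rot: [-3.134, -0.003, 1.414]
wrist_force: [0.1, -0.4, -0.3]
finger_gap: 65.8
clock: 33.72
eef_pos: [662.4, -207.8, 93.5]
eef_rot: [-3.135, -0.003, 1.414]
wrist_force: [0.8, -0.7, -1.0]
finger_gap: 21.5
```

```bash
python3 -m inch '{"grip":[-1,-1,-1,-1,-1,-1,-1],"travel":[[0,0,0.5],[0,0,2],[0,0,5],[0,0,9],[0,0,13],[0,0,15.5],[0,0,15.5]],"turn":[[0,0,0],[0,0,0],[0,0,0],[0,0,0],[0,0,0],[0,0,0],[0,0,0]]}' 40; python3 w.py w21;python3 held.py w21; python3 -m inch '{"grip":[-1,-1,-1,-1,-1,-1,-1,-1],"travel":[[-0.6,0.8,0],[-2.2,3.2,0],[-4.5,7,0],[-7,11,0],[-9.5,15,0],[-12,19,0],[-14,22,0],[-15,24,0]],"turn":[[0,0,0],[0,0,1],[0,0,3],[0,0,5],[0,0,7],[0,0,9],[0,0,11],[0,0,11.8]]}' 40
```

```text
clock: 34.6
eef_pos: [662.8, -207.9, 251.3]
eef_rot: [-3.139, -0.002, 1.414]
wrist_force: [0.7, 0.2, -5.0]
finger_gap: 21.5
[ 662.8 -207.9  251.3] [-1.7984e+02 -1.1000e-01  8.1000e+01] 34.6 21.519613542957227 [ 0.7  0.2 -5. ]
knob top: toolx -11.4 10.9 z 38.9 1334
lid centre in tool [-0.4  0.9] 26 rms 0.23 z -5.0
clock: 35.65
eef_pos: [510.5, 33.8, 248.1]
eef_rot: [-3.134, -0.003, 1.622]
wrist_force: [0.2, -0.5, -3.6]
finger_gap: 21.4
```

Remaining: (-7.8, +12.5) cm.

```bash
python3 -m inch '{"grip":[-1,-1,-1,-1,-1,-1,-1,-1,-1,-1],"travel":[[-1.5,2.3,0],[-4,6.3,0],[-6.3,10.1,0],[-7.6,12.2,0],[-7.8,12.5,0],[-7.8,12.5,-2],[-7.8,12.5,-5],[-7.8,12.5,-8],[-7.8,12.5,-10],[-7.8,12.5,-10]],"turn":[[0,0,0],[0,0,0],[0,0,0],[0,0,0],[0,0,0],[0,0,0],[0,0,0],[0,0,0],[0,0,0],[0,0,0]]}' 40; python3 w.py w22; python3 held.py w22; python3 meas.py w22
```

```text
clock: 36.9
eef_pos: [431.7, 158.0, 146.7]
eef_rot: [-3.131, -0.002, 1.621]
wrist_force: [-0.7, 0.0, -3.4]
finger_gap: 21.4
[431.7 158.  146.7] [-1.794e+02 -1.100e-01  9.287e+01] 36.9 21.42505066070458 [-0.7  0.  -3.4]
knob top: toolx -11.4 10.5 z 35.5 1253
lid centre in tool [-1.  -0.2] 26 rms 0.26 z -8.3
b4(left) [433.  158.9  30.1] 358
```

View pics/w22.png

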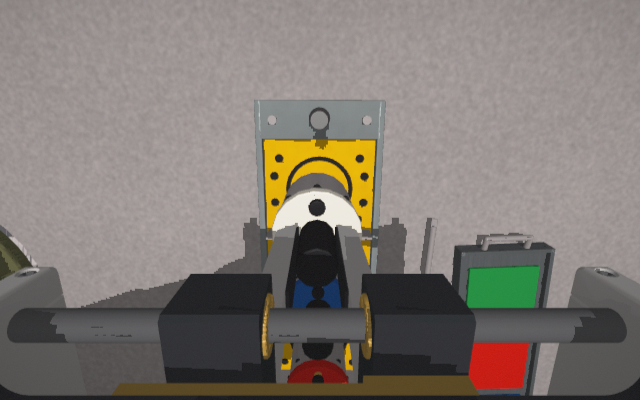

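```bash
python3 -m inch '{"grip":[-1,-1,-1,-1,-1,-1],"travel":[[0.07,0.1,0],[0.07,0.1,-1],[0.07,0.1,-2.4],[0.07,0.1,-3.6],[0.07,0.1,-4.1],[0.07,0.1,-4.1]],"turn":[[-0.3,0,0],[-0.3,0,0],[-0.3,0,0],[-0.3,0,0],[-0.3,0,0],[-0.3,0,0]]}' 40; python3 w.py w23; python3 held.py w23; python3 meas.py w23
```

```text
clock: 37.7
eef_pos: [432.9, 159.3, 106.6]
eef_rot: [-3.132, 0.003, 1.621]
wrist_force: [0.2, -0.1, -3.9]
finger_gap: 21.8
[432.9 159.3 106.6] [-1.7947e+02  1.7000e-01  9.2880e+01] 37.7 21.75059542460406 [ 0.2 -0.1 -3.9]
knob top: toolx -10.7 11.4 z 36.4 1279
lid centre in tool [-0.6  0.3] 26 rms 0.26 z -7.6
b4(left) [433.1 158.8  30.1] 470
b2 [441.3 -13.3  30.2] 80
```

```bash
python3 -m inch '{"grip":[-1,-1,-1,-1,-1],"travel":[[0,-0.02,0],[0,-0.02,-0.1],[0,-0.02,-0.22],[0,-0.02,-0.3],[0,-0.02,-0.3]],"turn":[[0.2,-0.5,0],[0.2,-0.5,0],[0.2,-0.5,0],[0.2,-0.5,0],[0.2,-0.5,0]]}' 40
```

```text
clock: 38.38
eef_pos: [433.1, 159.1, 103.9]
eef_rot: [3.141, -0.0, 1.621]
wrist_force: [0.0, -0.1, -4.1]
finger_gap: 21.2
```

```bash
python3 -m inch '{"grip":[-1,-1,-1,-1],"travel":[[-0.03,0,-0.04],[-0.03,0,-0.08],[-0.03,0,-0.1],[-0.03,0,-0.1]],"turn":[[0,0,0],[0,0,0],[0,0,0],[0,0,0]]}' 40
```

```text
clock: 38.88
eef_pos: [432.8, 159.1, 102.9]
eef_rot: [3.141, -0.0, 1.621]
wrist_force: [0.5, 0.5, -3.9]
finger_gap: 21.1
```

```bash
python3 -m inch '{"grip":[-1,-1,-1],"travel":[[0,0,-0.03],[0,0,-0.06],[0,0,-0.06]],"turn":[[0,0,0],[0,0,0],[0,0,0]]}' 40
```

```text
clock: 39.25
eef_pos: [432.9, 159.1, 102.5]
eef_rot: [3.141, -0.0, 1.621]
wrist_force: [-1.1, -0.2, 0.1]
finger_gap: 21.5
```

```bash
python3 -m inch '{"grip":[-1,-1],"travel":[[0,0,-0.02],[0,0,-0.02]],"turn":[[0,0,0],[0,0,0]]}' 40; python3 -m inch '{"grip":[-0.2,0.2,0.4,0.4],"travel":[[0,0,0],[0,0,0],[0,0,0],[0,0,0]],"turn":[[0,0,0],[0,0,0],[0,0,0],[0,0,0]]}' 40;  python3 -m inch '{"grip":[0.4,0.4,0.4,0.4,0.4,0.4],"travel":[[0,0,1],[0,0,4],[0,0,8],[0,0,11.5],[0,0,13],[0,0,13]],"turn":[[0,0,0],[0,0,0],[0,0,0],[0,0,0],[0,0,0],[0,0,0]]}' 40; python3 w.py w24; python3 meas.py w24; python3 chk.py w24
```

```text
clock: 39.5
eef_pos: [433.0, 159.1, 102.5]
eef_rot: [3.141, -0.0, 1.621]
wrist_force: [-1.7, -1.2, 1.9]
finger_gap: 21.7
clock: 40.0
eef_pos: [433.0, 159.1, 102.5]
eef_rot: [3.141, -0.0, 1.621]
wrist_force: [0.8, 0.5, -0.4]
finger_gap: 58.0
clock: 40.75
eef_pos: [433.1, 159.2, 232.7]
eef_rot: [3.14, -0.0, 1.621]
wrist_force: [0.2, -0.0, 0.3]
finger_gap: 66.0
[433.1 159.2 232.7] [ 1.799e+02 -3.000e-02  9.288e+01] 40.75 65.96469482600078 [ 0.2 -0.   0.3]
b4(left) [433.  158.6  30.3] 181
b3 [437.2  73.1  30.3] 270
b2 [441.3 -12.3  30.1] 155
bay 2 knob top [440.8 -10.6 138.6] [20.7 21.4  5.1] 318 bay 3 knob top [436.6  74.4 138.6] [21.1 21.5  4.9] 378 lid ((436.9478454589844, 74.28125762939453), 28.41085433959961) z 95.2
bay 4 knob top [433.5 158.7 138.7] [21.4 21.3  4.7] 451 lid ((433.53155517578125, 158.22792053222656), 28.5875244140625) z 95.3
```

```bash
python3 -m inch '{"grip":[0.4,0.4,0.4,0.4,0.4,0.4],"travel":[[0,1,2],[-1,4,5],[-2,8,6],[-4,13,6],[-6,18,6],[-6,20,6]],"turn":[[0,0,0],[0,0,0],[0,0,0],[0,0,0],[0,0,0],[0,0,0]]}' 40
python3 - <<'E'
from h import *
for n in ["top","scene"]:
    c=manip.calibration(n); im,d=manip.camera(n); P=cloud(d,c); np.savez(n+"F.npz",P=P,im=im); cv2.imwrite(f"pics/{n}F.png",im[:,:,::-1])
E
python3 chk.py topF; python3 chk.py sceneF
```

```text
clock: 41.55
eef_pos: [371.4, 360.9, 290.0]
eef_rot: [-3.139, 0.001, 1.624]
wrist_force: [0.1, -0.9, 1.0]
finger_gap: 65.5
bay 1 knob top [443.6 -96.7 139.4] [20.3 20.7  5.3] 173 lid ((443.074951171875, -96.30511474609375), 28.363033294677734) z 95.7
bay 2 knob top [440.1 -11.4 139.6] [20.4 20.8  4.8] 169 lid ((439.8407287597656, -11.576460838317871), 28.356849670410156) z 95.5
bay 3 knob top [435.1  73.5 139.5] [20.4 21.2  4.8] 168 lid ((435.7967529296875, 73.5777587890625), 28.33034324645996) z 95.5
bay 4 knob top [433.  157.7 139. ] [20.6 20.3  5.8] 172 lid ((432.8901062011719, 157.98248291015625), 28.53018569946289) z 95.5
bay 1 knob top [443.6 -99.4 138.8] [22.2 20.5  5.2] 75 lid ((445.1011962890625, -99.9322280883789), 28.81330108642578) z 95.4
bay 2 knob top [441.3 -14.6 138.7] [22.  20.5  5.3] 70 lid ((441.3197937011719, -14.674615859985352), 29.365819931030273) z 95.4
bay 3 knob top [437.9  70.8 138.7] [23.7 20.1  5.3] 61 lid ((437.40594482421875, 70.50597381591797), 29.424030303955078) z 95.4
bay 4 knob top [433.1 155.8 138.9] [24.  21.4  5.7] 59 lid ((434.07757568359375, 154.12136840820312), 30.19720458984375) z 95.4
```

View pics/topF.png

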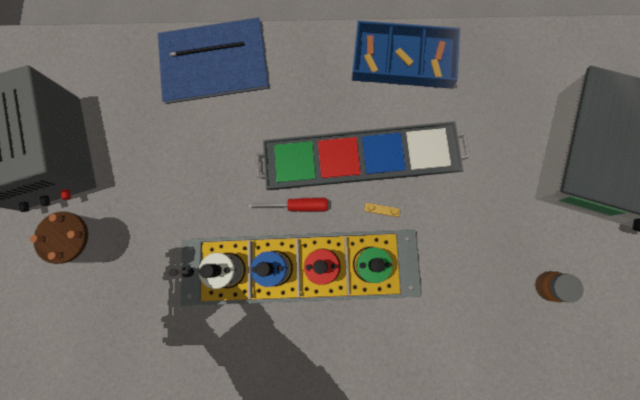

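View pics/sceneF.png

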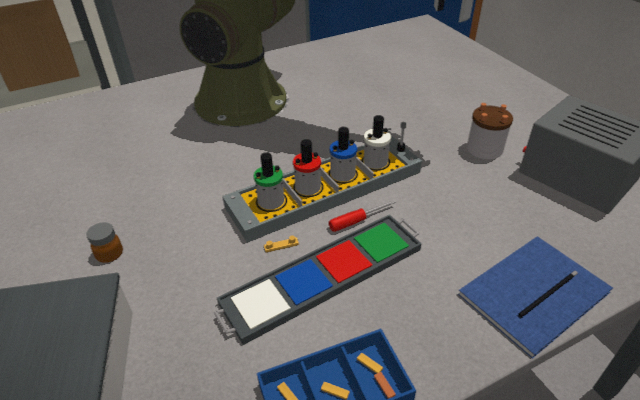

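From left to right in both views the rack now holds white (220,270), blue (270,268), red (322,266) and green (375,265), mirroring the empty tiles. All four stand upright and the arm is clear. Handing in.

```bash
python3 -c "
from cell import manip
s=manip.read_state(); print(s['clock'],s['qd'].round(3),s['wrist_force'].round(1)); print(manip.sign_off())"
```

```text
41.65 [-0.049 -0.033  0.025 -0.006  0.005 -0.03 ] [-0.5  0.5  0.4]
the job is handed in; nothing more can be done
None
```

All four resistors are in the bath rack in reverse order, and I handed the job in at about 42 s. The tray read green, red, blue, white from left to right. The rack now reads white, blue, red, green.

- **Placing:** I lowered each one slowly until the wrist force showed contact with the plate (the highest reading was about 6 N), then released it and lifted straight up.
- **Final checks:** The top and wrist cameras put every resistor within about 1.5 mm of its ring centre. All four stand upright with their lids at the expected height, and the arm is clear of everything.
- **Disagreements:**
  - The scene camera reads the lids 2–4.5 mm to the right of the ring centres. It already read the knobs 2–3 mm to the right before anything was moved, so I treated most of this as that camera's calibration error.
  - While carrying the red one, a wrist-camera reading suggested it had slipped 1.7 mm in the grip. It touched down at exactly the height expected without slip, so I took that as a measurement error; I raised the grip from 25 to 40 N anyway.

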